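Take the bayonet cap off the photometer's lamp housing

TASK

Open the lamp housing of the bench photometer so that its lamp can be changed: grip the bar of its bayonet cap, press the cap down against its spring, turn it a quarter turn anticlockwise (seen from above) while it is down to free it from the lugs, and lift it off. Lower the cap into the square steel parts tray, right way up with its bar on top, before letting go of it. The lamp housing is the one whose cap has a straight bar across the top; the detector housing beside it has a round knob and stays shut.

Things in the scene. Friction and masses are not known exactly. Their poses are not given: they have to be found in the camera images.
- cap_grip (a point): Centre of the grip bar on the lamp housing's bayonet cap (loose, aluminium, about 140 g). Bar: 56 mm long (x axis), 14 mm thick (y), 30 mm tall, 15 mm above and below this point; it stands on a flat disc 68 mm wide, 6 mm thick. z up. To free: press 7 to 12 mm down (best 9), spring 6 N at first, 12 N at 12 mm; keep it down, turn it +90 degrees about z (anticlockwise from above), lift.
- cap_foot (a point): Centre of the cap's underside, 48 mm below the bar's centre; same axes. A 36 mm hub the cap stands steadily on; two ears 14 mm wide, 8 mm thick reach 33 mm out along +x and -x. Locked, they sit under two lugs with 6 mm lips, which block turning unless pressed; clockwise is always blocked. Turned 60 to 120 degrees they are free of the lugs, and they clear the collar after 25 mm of lift.
- lamp_housing: Fixed ivory box 96 x 96 mm, 50 mm high, with a black round collar 94 mm wide up to 85 mm above the bench; origin at its underside's centre, z up. Lugs inside the collar at its +x and -x, so the locked cap's bar lies along its x, bar centre 112 mm above this origin. The detector housing, a bystander, is the same but has a round 40 mm knob instead of a bar.
- tray: Fixed empty square tray of bare steel, 160 x 160 mm outside, walls 5 mm thick and 25 mm high, inner floor 5 mm above the bench; origin at the centre of its underside. A cap standing in it has its bar's centre 53 mm above this origin.
Not all that is in view belongs to the job. Of the things that look like the tray, the smaller one is meant. What is shaped like the part that bears cap_grip but orange is not meant.

How it is judged:
By the outcome, as a careful person would: the job done as asked, in the order asked, and still so for the second after the job is handed in, with the robot touching nothing.
It also fails if it takes over 48 s, if anything falls off the work surface, if the arm or the gripper's body presses on something with over 40 N, if the wrist force passes 120 N, or if a joint passes its speed limit or range.

ROBOT

A 6-joint arm with a two-finger parallel gripper is mounted at the origin on the work surface. World frame = base frame: x ahead of the robot, y to its left, z up, the work surface at z = 0. Lengths are in m, angles in rad, forces in N, time in s.
With the tool pointing down it reaches from about 0.325 to 0.9 m from the base axis. Payload 6.1 kg.
Tool frame: the origin (TCP) lies midway between the tips of the shut fingers; the grasp point (between the pads) lies 19 mm behind it; z points along the fingers, y is the line along which they close (so a half turn about z gives the same grasp; the last joint's range is limited). The gripper opens to 85 mm and grips with 20 to 120 N. Pads are 22 mm wide; open, the fingers measure 114 mm over their backs; the gripper's body (76 mm by 85 mm) begins 54 mm behind the grasp point. The pads swing forward as they close: fully open they stand 13 mm farther back than shut.
Start: joints at [1.079, 0.22, 1.526, -0, 1.395, -0.126], TCP at [0.224, 0.584, 0.203] pointing down, gripper open.
Joint ranges: [-2.98, 2.98], [-0.91, 2.08], [0.09, 2.57], [-1.24, 4.39], [0.2, 2.65], [-2.68, 2.68]. Speed limits (rad/s): [2.57, 2.57, 3.01, 3.14, 3.14, 3.14].

INTERFACE

Orientations are given as [roll, pitch, yaw] about the fixed x, y, z axes, in that order (R = Rz(yaw) Ry(pitch) Rx(roll)).
In Python, from plant import movep, move_l, set_joints, gripper_to, hold, inverse_kinematics, observe, get_image, get_calibration, Unreachable, job_done gives the robot as it stands. Calls block until the motion is done:
- movep(position, orientation): joint-space move of the TCP to a pose.
- move_l(position, feed=0.15, rotation=None, max_force=None): straight line of the TCP; rotation=None keeps the orientation; feed is the mean speed in m/s. With max_force (N) it stops when the force on the tool has changed by that much, and returns True; else False.
- set_joints(angles): joint-space move.
- gripper_to(opening, f_grip=None): finger opening in m; f_grip is the grip in N (None keeps the last); returns when the fingers have stopped.
- hold(seconds).
- inverse_kinematics(position, orientation): joint angles nearest the present ones, or None.
- observe(): the state.
- get_image(name): name is "scene" or "top" or "wrist"; returns (picture, depth): 480x640x3 uint8, red, green, blue; 480x640 float32, m along the optical axis (not along the pixel's ray), 0 where there is no reading.
- get_calibration(name): a dict with "intrinsics" (3x3 intrinsics, pixels), "world_from_camera" (4x4, takes a point from camera to world coordinates). Camera axes: x right, y down, z forward; pixel columns grow to the right and rows downward; lengths in m; the calibration is good to about 2 mm. A picture is of the moment at which its call begins: read the wrist's pose just before it. get_calibration takes no time and is no camera call; for the wrist camera it gives the pose at the moment of the call.
A pose or a line that the arm cannot do raises Unreachable and nothing moves.
- job_done(): hands the job in; it is judged then, once.
The state is a dict: "time_s": time; "q": joint angles; "joint_velocities": joint speeds; "joint_torque": joint torques, N m; "eef_pos": TCP position; "tcp_rot": TCP orientation; "ft_force": force on the tool from outside, world axes, zero at the start; "torque": the same for the moment, N m; "opening": finger opening in m; "grasp_force": force on a finger pad.
Only numpy, scipy, OpenCV 4.12 (cv2) and the standard library are available. Lean on these libraries where they do the work, as an engineer would, in place of code of your own. Each camera call takes 0.05 s, during which the arm holds its last target. There are 200 camera calls.

## Working session

There is one attempt and no reset: what is moved stays moved. The work goes in short steps, each a Python script; the robot and the scene stay as the last script left them, time stands still between calls to the robot, and variables do not carry over. Pictures are saved under pics/ and viewed, at most 10 in all, crops included, and the job is handed in when it is done.

```bash
mkdir -p pics
python3 - <<'E'
from plant import *
import cv2,numpy as np
for n in("scene","top"):
    p,d=get_image(n); c=get_calibration(n)
    cv2.imwrite(f"pics/{n}.png",p[...,::-1]); np.savez(f"{n}.npz",p=p,d=d,K=c["intrinsics"],T=c["world_from_camera"])
    print(n,c["world_from_camera"].round(3).tolist() if hasattr(c["world_from_camera"],'round') else c)
print(observe()["time_s"])
E
```

```text
scene [[0.129, 0.706, -0.696, 1.108], [0.992, -0.086, 0.097, -0.117], [0.009, -0.703, -0.711, 0.821], [0.0, 0.0, 0.0, 1.0]]
top [[-0.029, -0.996, 0.088, 0.325], [-1.0, 0.029, -0.009, 0.004], [0.006, -0.088, -0.996, 1.322], [0.0, 0.0, 0.0, 1.0]]
0.1
```

View pics/top.png

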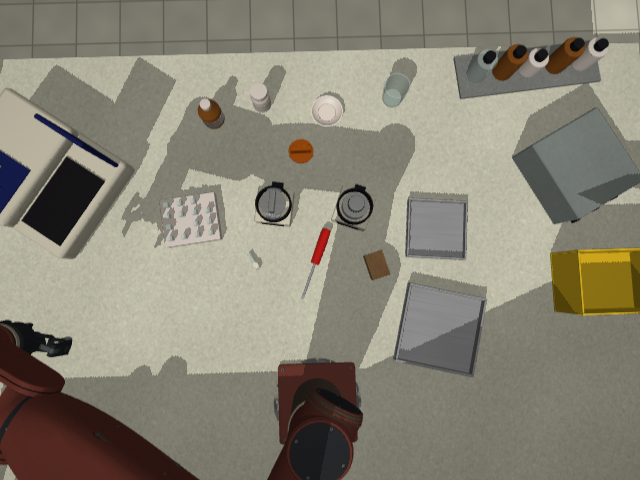

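View pics/scene.png

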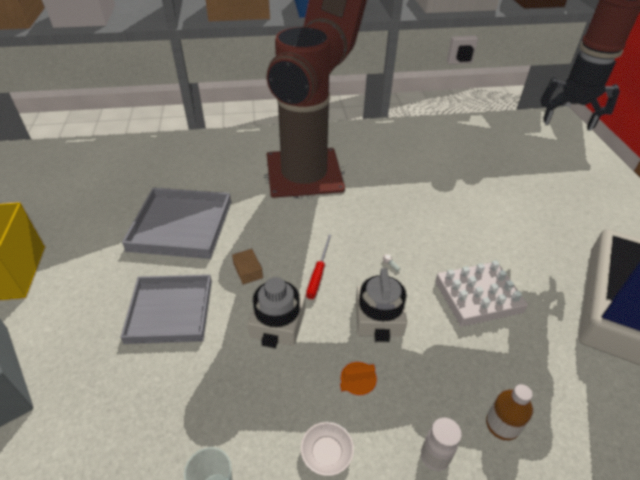

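The top view shows the lamp housing with its bar at about (274,203), the detector housing at (354,206), the small tray at (437,227) and the orange decoy at (301,151). The scene view agrees, with the lamp at (383,297) and the small tray at (168,310).

```bash
cat > h.py <<'E'
import numpy as np,cv2
def cloud(d,K,T):
    v,u=np.indices(d.shape); P=np.stack([(u-K[0,2])/K[0,0]*d,(v-K[1,2])/K[1,1]*d,d],-1)
    return P@T[:3,:3].T+T[:3,3]
def ray(uv,K,T,z):
    uv=np.atleast_2d(np.float64(uv)); r=np.c_[uv,np.ones(len(uv))]@np.linalg.inv(K).T@T[:3,:3].T; o=T[:3,3]
    return o+r*((z-o[2])/r[:,2])[:,None]
def rect(P):
    (c,s,a)=cv2.minAreaRect(np.float32(P[:,:2])); return np.round(c,4),np.round(s,4),a
E
python3 - <<'E'
from plant import *
from h import *
for n,bar,tr in(("top",(240,310,170,240),(400,475,187,265)),("scene",(345,420,250,330),(115,220,268,350))):
    z=np.load(n+".npz"); C=cloud(z["d"],z["K"],z["T"]); ok=z["d"]>0
    def sub(b,lo,hi):
        m=np.zeros_like(ok); m[b[2]:b[3],b[0]:b[1]]=1; m&=ok&(C[...,2]>lo)&(C[...,2]<hi); return C[m]
    for b,lo,hi in((bar,.112,.14),(bar,.06,.105),(tr,.012,.04)):
        P=sub(b,lo,hi); print(n,len(P),rect(P),P.mean(0).round(4),P[:,2].max())
o=observe(); print(o["eef_pos"],o["tcp_rot"],get_calibration("wrist"))
E
```

```text
top 138 (array([0.5263, 0.0986]), array([0.0142, 0.0558]), 82.78515625) [0.526  0.098  0.1257] 0.13198219291547097
top 766 (array([0.5262, 0.0985]), array([0.0933, 0.0917]), 42.83195114135742) [0.5245 0.0982 0.0886] 0.10480891312736662
top 597 (array([ 0.4546, -0.3391]), array([0.1625, 0.1608]), 85.41106414794922) [ 0.4557 -0.3404  0.0224] 0.03327873157605499
scene 217 (array([0.528 , 0.0992]), array([0.0146, 0.058 ]), 82.77651977539062) [0.532  0.0979 0.1239] 0.12930273296215633
scene 1322 (array([0.5291, 0.0995]), array([0.0926, 0.0951]), 62.40943908691406) [0.5416 0.095  0.0849] 0.10487658669815669
scene 1227 (array([ 0.456 , -0.3378]), array([0.1605, 0.1649]), 85.3487548828125) [ 0.4622 -0.3414  0.0205] 0.02960364804573623
[0.22327544 0.58310814 0.20210368] [-3.13983588e+00 -2.61978347e-04  2.77578772e+00] {'intrinsics': array([[402.40184792,   0.        , 325.26386138],
       [  0.        , 402.40184792, 237.89740167],
       [  0.        ,   0.        ,   1.        ]]), 'world_from_camera': array([[ 0.35732332,  0.89441485,  0.26896492,  0.15420984],
       [ 0.93397887, -0.34160721, -0.10482359,  0.60833436],
       [-0.00187542,  0.28866347, -0.95742879,  0.37286971],
       [ 0.        ,  0.        ,  0.        ,  1.        ]])}
```

Run:
```python
from plant import *
from h import *
pi=np.pi
for y in(-.126,-.126+pi/2,-.126+pi,-.126+1.5*pi): print(y,inverse_kinematics([.527,.099,.1],[pi,0,y]))
q=inverse_kinematics([.527,.099,.20],[pi,0,-.126+pi]); print(q)
movep([.527,.099,.20],[pi,0,-.126+pi])
c=get_calibration("wrist"); p,d=get_image("wrist"); cv2.imwrite("pics/w1.png",p[...,::-1])
C=cloud(d,c["intrinsics"],c["world_from_camera"]); near=(d>0)&(np.hypot(C[...,0]-.527,C[...,1]-.099)<.055)
for lo,hi in((.115,.14),(.088,.103),(.08,.0875)):
    m=near&(C[...,2]>lo)&(C[...,2]<hi); P=C[m]; print(len(P),rect(P),np.median(P[:,2]),np.percentile(P[:,2],[5,95]))
o=observe(); print(o["time_s"],o["eef_pos"],o["tcp_rot"],o["ft_force"],o["q"])
```

```text
-0.126 [ 3.85794642e-02  1.08478617e-01  1.85537405e+00 -4.44089210e-16
  1.17773998e+00  1.73537579e+00]
1.4447963267948967 [ 3.85794642e-02  1.08478617e-01  1.85537405e+00 -4.44089210e-16
  1.17773998e+00  1.64579464e-01]
3.0155926535897932 [ 0.03857946  0.10847862  1.85537405  0.          1.17773998 -1.40621686]
4.586388980384689 None
[ 0.03857946  0.01015484  1.76142448  0.          1.37001333 -1.40621686]
1917 (array([0.5251, 0.0986]), array([0.0139, 0.0564]), 83.07437896728516) 0.1267097699079977 [0.12474655 0.1278977 ]
5136 (array([0.5244, 0.0988]), array([0.0674, 0.0655]), 83.26486206054688) 0.09689373625127781 [0.09566971 0.09802128]
2646 (array([0.5249, 0.0987]), array([0.0928, 0.093 ]), 12.187178611755371) 0.08457755216550775 [0.08170107 0.0858392 ]
2.2083 [0.52690875 0.09983393 0.20000998] [ 3.14139439e+00 -3.51497432e-05  3.01674715e+00] [-0.72485155  1.5248238   0.80518649] [ 4.00196686e-02  1.02821752e-02  1.76127717e+00  2.05465914e-04
  1.37003544e+00 -1.40597213e+00]
```

View pics/w1.png

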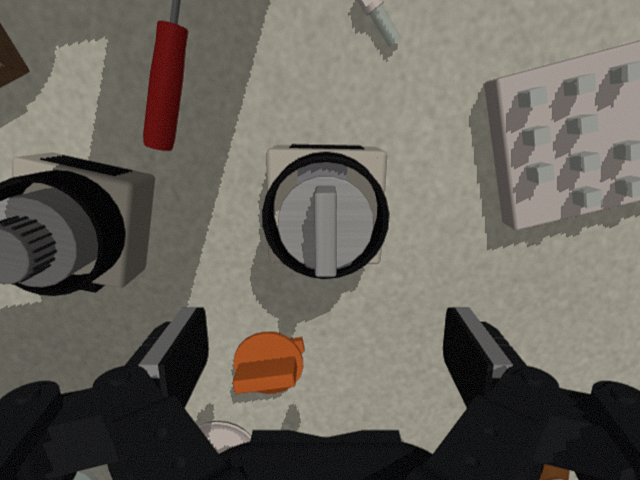

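The wrist view shows the cap bar at (326,232), the collar centred at (326,215), and the knob housing at the left. Yaw −0.121 keeps joint 6 in range through the +90° turn.

Run:
```python
from plant import *
from h import *
pi=np.pi
def s(t):
    o=observe(); print(t,round(o["time_s"],2),o["eef_pos"].round(4),o["tcp_rot"].round(3),o["ft_force"].round(1),o["torque"].round(2),round(o["opening"],4),round(o["grasp_force"],1))
X,Y=.525,.0987; R=[pi,0,-.121]
movep([X,Y,.17],R); gripper_to(.05); s("hover")
print(move_l([X,Y,.100],.08,max_force=15)); hold(.2); s("down")
gripper_to(0,80); s("grip")
```

```text
hover 5.29 [0.525  0.0987 0.17  ] [ 3.142 -0.    -0.121] [ 0.1  0.2 -0.5] [0.01 0.04 0.03] 0.0502 0.0
False
down 6.52 [0.5255 0.0987 0.1006] [-3.141e+00 -1.000e-03 -1.210e-01] [-1.  -0.3  0.7] [-0.07 -0.   -0.  ] 0.05 0.0
grip 7.05 [0.525  0.0987 0.1   ] [-3.142  0.    -0.121] [-0.2 -0.7 -0.4] [0.03 0.02 0.03] -0.0001 0.0
```

Run:
```python
from plant import *
from h import *
p,d=get_image("wrist"); q,_=get_image("scene")
o=observe(); print(o["opening"],o["grasp_force"],o["q"].round(3))
cv2.imwrite("pics/w2.png",np.hstack([cv2.resize(p,(400,300)),cv2.resize(q[150:390,240:560],(400,300))])[...,::-1])
```

```text
-0.00019616215149363746 0.0 [ 0.038  0.104  1.861 -0.     1.177  1.73 ]
```

View pics/w2.png

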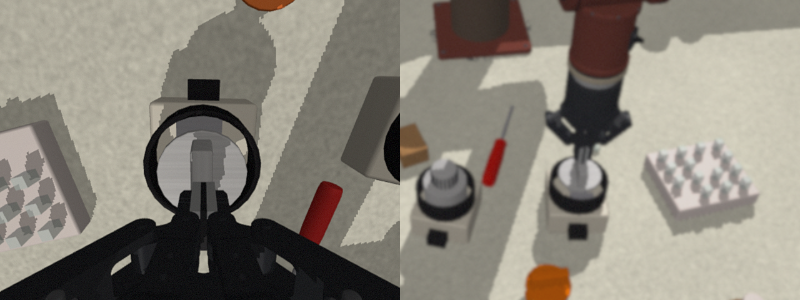

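The fingers are at the bar near (203,200), but the crop is too small to tell whether they hold it; I'll zoom in.

Run:
```python
from plant import *
from h import *
c=get_calibration("wrist"); p,d=get_image("wrist"); 
cv2.imwrite("pics/w3.png",cv2.resize(p[200:440,200:440],(600,600),interpolation=cv2.INTER_CUBIC)[...,::-1])
C=cloud(d,c["intrinsics"],c["world_from_camera"])
for v in range(210,440,15): print(v,C[v,325].round(4),C[v,300].round(3),C[v,350].round(3))
```

```text
210 [0.5583 0.0933 0.0973] [0.559 0.105 0.094] [0.552 0.082 0.077]
225 [0.5534 0.0939 0.1043] [0.552 0.105 0.096] [0.55  0.083 0.098]
240 [0.5532 0.0939 0.1256] [0.546 0.106 0.097] [0.543 0.084 0.097]
255 [0.5477 0.0946 0.1271] [0.539 0.107 0.097] [0.536 0.085 0.096]
270 [0.5416 0.0953 0.1268] [0.531 0.108 0.097] [0.529 0.085 0.097]
285 [0.5354 0.0961 0.1267] [0.524 0.109 0.097] [0.521 0.086 0.095]
300 [0.5354 0.0961 0.14  ] [0.516 0.11  0.097] [0.514 0.087 0.097]
315 [0.5354 0.0961 0.1514] [0.533 0.105 0.144] [0.53  0.088 0.143]
330 [0.5353 0.0961 0.1609] [0.533 0.105 0.154] [0.531 0.088 0.155]
345 [0.5336 0.0963 0.1665] [0.539 0.102 0.174] [0.537 0.089 0.174]
360 [0.5275 0.097  0.165 ] [0.538 0.102 0.179] [0.535 0.089 0.178]
375 [0.5229 0.0976 0.1659] [0.538 0.102 0.186] [0.536 0.09  0.186]
390 [0.5169 0.0983 0.165 ] [0.542 0.101 0.197] [0.54  0.09  0.197]
405 [ 0.3769  0.1154 -0.0007] [0.542 0.1   0.202] [0.541 0.09  0.202]
420 [3.631e-01 1.170e-01 2.000e-04] [0.542 0.1   0.206] [0.538 0.091 0.203]
435 [ 0.3471  0.119  -0.0011] [0.539 0.1   0.207] [0.536 0.091 0.205]
```

View pics/w3.png

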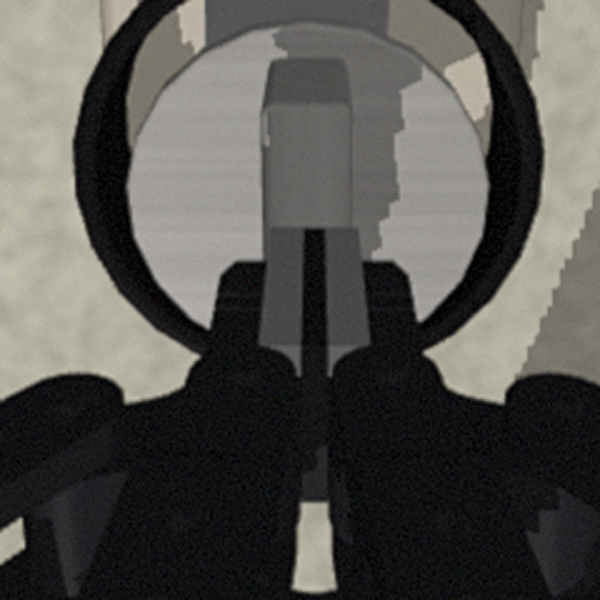

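The fingers look fully shut above the bar top (boundary near crop (315,230)), so the real tip height differs from what I assumed. I'll raise and measure the tips directly.

Run:
```python
from plant import *
from h import *
def tips(t):
    hold(.15); c=get_calibration("wrist"); o=observe(); p,d=get_image("wrist")
    C=cloud(d,c["intrinsics"],c["world_from_camera"]); D=np.hypot(C[...,0]-o["eef_pos"][0],C[...,1]-o["eef_pos"][1])
    m=(d>0)&(D<.06)&(C[...,2]>.132); P=C[m]
    print(t,o["eef_pos"].round(4),round(o["opening"],4),"min z-tcp",np.percentile(P[:,2],[0,.2,1,3]).round(4)-o["eef_pos"][2].round(4), P[P[:,2].argmin()].round(4),o["time_s"])
move_l([.525,.0987,.15],.1); tips("shut")
gripper_to(.014); tips("14"); gripper_to(.04); tips("40")
```

```text
shut [0.5243 0.0987 0.149 ] 0.0001 min z-tcp [0.031  0.035  0.0409 0.0525] [0.5337 0.0927 0.18  ] 8.0
14 [0.525  0.0987 0.15  ] 0.0137 min z-tcp [0.0298 0.0337 0.0393 0.0497] [0.5322 0.0892 0.1798] 8.4917
40 [0.525  0.0987 0.15  ] 0.0401 min z-tcp [0.0287 0.033  0.0385 0.0472] [0.5265 0.1172 0.1787] 9.0583
```

Tips sit a consistent 30 mm above the reported TCP, and the bench reads z≈0 in the same camera, so it's the tool frame that is long. I'll descend 30 mm deeper with a force guard.

```bash
cat >> h.py <<'E'
from plant import observe
def s(t):
    o=observe(); print(t,round(o["time_s"],2),o["eef_pos"].round(4),o["tcp_rot"].round(3),o["ft_force"].round(1),o["torque"].round(2),round(o["opening"],4),round(o["grasp_force"],1))
E
python3 - <<'E'
from plant import *
from h import *
X,Y=.525,.0987
print(move_l([X,Y,.098],.1,max_force=8),move_l([X,Y,.070],.04,max_force=6)); hold(.2); s("down")
gripper_to(0,80); hold(.1); s("grip")
E
```

```text
False False
down 10.82 [0.5253 0.0987 0.0703] [-3.141e+00 -1.000e-03 -1.210e-01] [0.1 0.8 0.3] [ 0.01  0.04 -0.01] 0.04 0.0
grip 11.28 [0.5252 0.0987 0.0702] [-3.141 -0.    -0.121] [0.1 0.2 1.1] [0.   0.04 0.03] 0.0123 78.2
```

Run:
```python
from plant import *
from h import *
X,Y=.525,.0987; pi=np.pi
move_l([X,Y,.061],.03,max_force=40); hold(.2); s("pressed")
```

```text
pressed 11.93 [0.5255 0.0988 0.062 ] [-3.142e+00 -1.000e-03 -1.210e-01] [-2.3 -0.1  8.3] [ 0.    0.53 -0.02] 0.0128 79.2
```

Run:
```python
from plant import *
from h import *
X,Y=.525,.0987; pi=np.pi
move_l([X,Y,.0595],.03); hold(.15); s("pressed")
for a in(30,60,90):
    movep([X,Y,.0595],[pi,0,-.121+np.radians(a)]); s(a)
    if abs(observe()["torque"][2])>2: print("blocked"); break
```

```text
pressed 12.32 [0.5255 0.0987 0.0606] [-3.142e+00 -1.000e-03 -1.210e-01] [-2.1  0.3  8.8] [-0.05  0.57 -0.03] 0.0126 79.4
30 12.89 [0.5268 0.0988 0.0612] [ 3.14e+00 -3.00e-03  4.03e-01] [-0.  -0.3  8.6] [-0.    0.08  0.08] 0.0124 79.4
60 13.46 [0.527  0.0988 0.0613] [ 3.138e+00 -3.000e-03  9.260e-01] [-0.2  1.5  8.7] [0.   0.07 0.05] 0.0129 79.4
90 14.03 [0.5271 0.0988 0.0614] [ 3.137e+00 -1.000e-03  1.450e+00] [-0.7  0.   7.2] [ 0.06 -0.    0.04] 0.0126 79.4
```

Run:
```python
from plant import *
from h import *
X,Y=.527,.0987
print(move_l([X,Y,.085],.05,max_force=30)); s("l1")
print(move_l([X,Y,.18],.1,max_force=30)); hold(.2); s("l2")
c=get_calibration("wrist"); p,d=get_image("wrist"); q,_=get_image("scene")
cv2.imwrite("pics/w4.png",np.hstack([cv2.resize(p,(400,300)),cv2.resize(q[150:390,240:560],(400,300))])[...,::-1])
for y in(-.121,.8,1.45,2.2): print(y,inverse_kinematics([.455,-.3385,.05],[np.pi,0,y]))
```

```text
False
l1 14.68 [0.5265 0.0987 0.0844] [-3.141  0.     1.45 ] [-0.6  0.3 -0.9] [-0.04 -0.02 -0.02] 0.0126 78.0
False
l2 15.98 [0.5265 0.0987 0.1792] [-3.14  0.    1.45] [-0.2 -0.6 -1.7] [-0.01  0.06  0.  ] 0.013 78.0
-0.121 [-7.78668212e-01  2.43882774e-01  1.80480244e+00 -4.44089210e-16
  1.09290744e+00  9.13128114e-01]
0.8 [-7.78668212e-01  2.43882774e-01  1.80480244e+00 -4.44089210e-16
  1.09290744e+00 -7.87188569e-03]
1.45 [-0.77866821  0.24388277  1.80480244  0.          1.09290744 -0.65787189]
2.2 [-0.77866821  0.24388277  1.80480244  0.          1.09290744 -1.40787189]
```

View pics/w4.png

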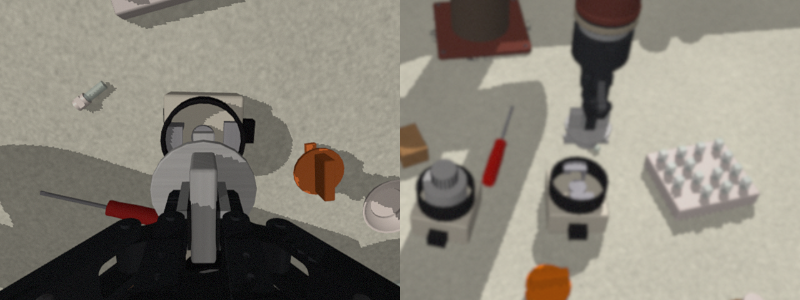

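The cap is off: it hangs from the gripper at (203,185), and the collar below is open with its two lugs showing.

Run:
```python
from plant import *
from h import *
X,Y=.4555,-.3385; R=[np.pi,0,1.49]
movep([X,Y,.16],R); hold(.1); s("over")
move_l([X,Y,.03],.12,max_force=15); s("near")
print(move_l([X,Y,.006],.02,max_force=4)); hold(.15); s("touch")
```

```text
over 17.81 [ 0.4562 -0.3375  0.1601] [ 3.141 -0.     1.492] [-0.   0.3 -1.6] [-0.01 -0.01  0.04] 0.0129 78.0
near 19.04 [ 0.4562 -0.3391  0.031 ] [3.14e+00 1.00e-03 1.49e+00] [-0.1  0.1 -1.7] [ 0.01 -0.    0.  ] 0.0129 78.0
True
touch 20.07 [ 0.4554 -0.3384  0.0112] [-3.141 -0.     1.49 ] [-0.6  0.6  5.7] [0.03 0.03 0.05] 0.0128 79.0
```

Contact came at exactly the expected height. Releasing, retreating and checking.

Run:
```python
from plant import *
from h import *
X,Y=.4555,-.3385
gripper_to(.045); hold(.2); s("open")
move_l([X,Y,.06],.06); move_l([X,Y,.2],.15); hold(.3); s("up")
p,d=get_image("wrist"); q,D=get_image("scene"); c=get_calibration("scene"); C=cloud(D,c["intrinsics"],c["world_from_camera"])
m=(D>0)&(np.hypot(C[...,0]-X,C[...,1]-Y)<.06)&(C[...,2]>.055)&(C[...,2]<.1); P=C[m]; print(rect(P),P[:,2].max())
cv2.imwrite("pics/w5.png",np.hstack([cv2.resize(p,(400,300)),cv2.resize(q[200:380,80:320],(400,300))])[...,::-1])
```

```text
open 20.68 [ 0.4544 -0.3375  0.01  ] [-3.139e+00 -2.000e-03  1.490e+00] [ 0.1 -0.7  0.2] [-0.   -0.04 -0.01] 0.045 0.0
up 23.05 [ 0.4552 -0.3383  0.1993] [-3.138e+00 -3.000e-03  1.490e+00] [-0.1 -0.3  0.7] [-0.01  0.01 -0.02] 0.0449 0.0
(array([ 0.4582, -0.3378]), array([0.0575, 0.0178]), 85.7693099975586) 0.07151848359584245
```

View pics/w5.png

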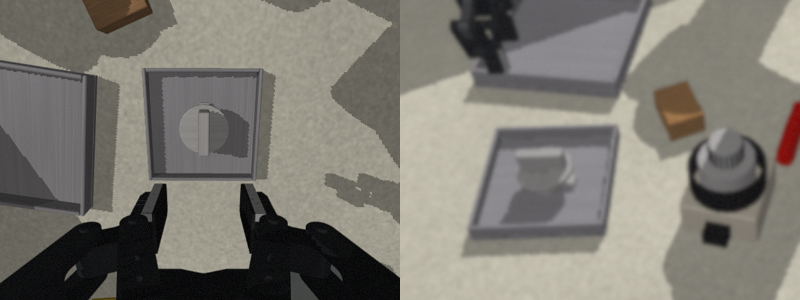

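The cap stands upright in the centre of the small tray (203,130), with its bar on top and the gripper clear.

```bash
python3 -c "
from plant import *
print(job_done())"
```

```text
the job is handed in; nothing more can be done
None
```

The lamp cap was pressed, turned 90° anticlockwise and lifted off, and it now stands upright with its bar on top in the smaller steel tray. The job was handed in at about 23 s, after a first grip that closed above the bar because the fingertips sit about 30 mm short of the stated tool point.

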